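Lay the jade seal block in its fitted case and close the cover

ROBOT

A 6-joint arm with a two-finger parallel gripper is mounted at the origin on the work surface. World frame = base frame: x ahead of the robot, y to its left, z up, the work surface at z = 0. Lengths are in m, angles in degrees, forces in N, time in s.
With the tool pointing down it reaches from about 0.25 to 0.725 m from the base axis. Payload 9.7 kg.
Tool frame: the origin (TCP) lies at the very end of the fingers, on their centre line; the grasp point (between the pads) lies 19 mm behind it (bot.grip_point_offset is the z of the grasp point in the tool frame, in m); z points along the fingers, x is the direction in which the jaws open and shut, and the axes are right-handed (so a half turn about z gives the same grasp; the last joint's range is limited). The gripper opens to 85 mm and grips with 20 to 120 N. Pads are 22 mm wide; open, the fingers measure 114 mm over their backs; the gripper's body (76 mm by 85 mm) begins 54 mm behind the grasp point. The pads swing forward as they close: fully open they stand 13 mm farther back than shut.
Start: joints at [73.854, 4.979, 10.078, 95.1, 0, 90], TCP at [0.153, 0.528, 0.231] pointing down, gripper open.
Joint ranges: [-179.16, 179.16], [-48.56, 103.87], [-65.8, 70.77], [-126.05, 130.52], [-82.76, 87.17], [-180, 180]. Speed limits (degrees/s): [127.2, 127.2, 147.25, 180, 180, 180].

INTERFACE

Orientations are given as [roll, pitch, yaw] about the fixed x, y, z axes, in that order (R = Rz(yaw) Ry(pitch) Rx(roll)).
In Python, from workcell import get_obs, viewer, job_done, bot gives the robot as it stands.
- The arm moves only by the shell command python3 -m handwheel 'ROWS' [FORCE]. ROWS is JSON, a list of rows, each a list of 5 numbers: the closure, from 0 (fully open) to 1 (shut), then the shift along the world's x, y, z in m, then the turn about the world's z in degrees. A call has 1 to 5 rows; each row is the pose to reach, as a shift and turn from the pose measured when the call began; what a row does not reach only later rows make up. A row lasts 1/10 s, in which the tool goes at most 50 mm and 8.59 degrees, less where a joint would pass 70% of its speed; a pose out of reach is approached as far as the arm can. A call with a gripper value outside its range is refused whole. The fingers move at their own pace and stop on an object; FORCE is the grip in N (left out, the last holds). Time passes only in rows, so rows that repeat a pose let the fingers close. It gives the time, the measured TCP pose, the force and the opening at its end, in the units of the state.
- get_obs(): the state, without advancing time (a new reading comes with each control period).
- viewer.camera(name): name is "side" or "top"; returns a dict with "color" (400x640x3 uint8, blue, green, red), "K" (3x3 intrinsics, pixels), "dist_coeffs" ([k1, k2, p1, p2, k3] as OpenCV has them; the pictures are not rectified), "origin" and "orientation" of the camera in the world. Camera axes: x right, y down, z forward; pixel columns grow to the right and rows downward; lengths in m; the calibration is good to about 2 mm. A picture is of the moment at which its call begins. There is no depth.
- job_done(): hands the job in, once; it reports no verdict.
The state is a dict: "time": time; "q": joint angles; "qd": joint speeds; "joint_efforts": joint torques, N m; "ee_pos": TCP position; "tcp_rot": TCP orientation; "wrist_force": force on the tool from outside, world axes, zero at the start; "torque": the same for the moment, N m; "opening": finger opening in m.
Only numpy, scipy, OpenCV 4.12 (cv2) and the standard library are available. Lean on these libraries where they do the work, as an engineer would, in place of code of your own. Each camera call takes 0.05 s, during which the arm holds its last target.

TASK

Put the standing jade seal block back in its beech case: slide it until its foot stands flat against the front edge of the case's base, then tip it over that edge, its foot staying down in front of the edge, and ease it down onto the bed without letting it drop. Push it along the bed until it is felt to bear squarely on the back rail, then lower the cover gently until it is fully shut. Press the block only lightly throughout, and leave the other things where they stand.

Things in the scene. Friction and masses are not known exactly. Their poses are not given: they have to be found in the camera images.
- case: Base of the fitted case: a beech slab 148 mm long (its x) by 140 mm wide (its y) by 18 mm high, topped by a dark lined bed. It does not move. Origin: on the cart top at the middle of its front face. x points level from the front face across the bed to the hinge, y along the front edge, z up. Nothing stands on the bed, nor within 50 mm behind the open cover.
- case_edge (a point): Middle of the upper front edge of the base, 18 mm above the cart: the edge to tip the block over. The front face below it is upright and 140 mm wide. Axes as the case. The back rail is a beech strip 112 mm wide and 12 mm high, clamped across the bed, parallel to this edge; it is adjustable, so its front face may stand anywhere from 108 to 132 mm behind the edge. It does not move when pushed.
- seal_center (a point): Centre of the seal block: a plain pale jade pillar, 46 mm thick (its x), 54 mm wide (y), 92 mm tall (z), 0.5 to 0.85 kg, friction 0.45 to 0.75: pushed higher than 25 mm up, it may tip early. It starts upright on the cart, its x facing the case within 0.2 rad. Tipped onto the bed its x points down, its centre is 41 mm above the cart and its foot overhangs the edge by 18 mm.
- cover (a joint): Angle of the cover in rad: 0 shut, growing as it opens, at most 1.9. It starts wide open at 1.6 to 1.85, standing up behind the bed. The hinge is stiff: the cover stays wherever it is left; closing it takes 0.5 to 4 N at its free edge.
- cover_hinge (a point): Middle of the hinge axis (along the case's y), 148 mm behind the front edge, 18.5 mm above the cart. The point turns with the cover; at joint 0 its axes are the case's. The cover is an upside-down beech tray, open below: in this frame x -148 to 0, y -70 to 70, z 0 to 56 mm, walls 5 mm. Shut, its top is 74.5 mm above the cart and its free edge lies over the base's front edge.
- cover_tab (a point): Middle of the brass lift tab on the cover's front wall: 22 mm wide (along the hinge axis), 6 mm thick, standing 13 mm out from the wall. In the cover_hinge frame it lies at x = -154, y = 0, z = 20 mm.
- medal_stand: Bystander: slotted beech stand, 52 by 150 mm, with three silver medals upright, 63 mm high in all. Origin: centre of its underside.
- compact: Bystander: round gold compact, 72 mm across, 15 mm high. Origin: centre of its underside.
- egg: Bystander: malachite egg on a round beech foot, 48 mm across, 69 mm high. Origin: centre of its underside.
- cup: Bystander: white jade cup, 66 mm across, 58 mm high. Origin: centre of its underside.
- loupe: Bystander: black eye loupe, 34 mm across, 34 mm high. Origin: centre of its underside.
- weight: Bystander: steel calibration weight, 30 mm across, 48 mm high. Origin: centre of its underside.
Mind the look-alikes: they are no part of the job. What is shaped like the part that bears seal_center but blue or pink is not meant. What is shaped like the case but blue is not meant.

How it is judged (in metres and radians):
On the way, in this order (a step that is already met when the one before it is completed fails the run):
1. the block, still standing upright, has its foot against the front edge of the case's base (gap at most 5 mm, turned at most 6 degrees) (x of seal_center in the frame of case above -0.028 m and z of seal_center in the frame of case below 0.05 m and angle between seal_center's own z axis and vertical below 0.12 rad and angle between the x axis of seal_center and the x axis of case, either way round below 0.105 rad), for 0.1 s.
2. the block leans 40 to 60 degrees over that edge with its foot still below the level of the bed (angle between seal_center's own x axis and vertical between 2.27 and 2.62 rad and z of seal_center in the frame of case below 0.058 m and x of seal_center in the frame of case above -0.015 m), for 0.05 s.
At the end, for the whole second after the job is handed in: The block lies flat on the bed (5 degrees), its head end against the back rail (within 3 mm), square to it (6 degrees), within 30 mm of the bed's middle line; the cover is shut (joint below 0.035 rad); the other things are where they stood (within 15 mm) (angle between seal_center's own x axis and vertical above 3.05 rad and x of seal_center in the frame of rail between -0.049 and -0.043 m and angle between the x axis of seal_center and the z axis of case, either way round below 0.09 rad and angle between the z axis of seal_center and the x axis of case, either way round below 0.105 rad and y of seal_center in the frame of case between -0.03 and 0.03 m and value of joint cover below 0.035 rad); the robot touches nothing.
It fails at once if the block drops or slams down (it turns faster than 3.8 rad/s, as when its head end falls freely from more than about 5 mm) (angular speed of seal above 3.8 rad/s).
It fails at once if the fingers press the block with more than 35 N (contact force between the fingers and seal above 35 N).
It fails at once if the cover slams (faster than 2.5 rad/s) (velocity of joint cover below -2.5 rad/s).
It fails at once if another thing is pushed more than 15 mm from where it stood (distance of any of medal_stand, compact, egg, cup, loupe, weight from where it was at the start of the episode above 0.015 m).
It also fails if it takes over 72 s, if anything falls off the work surface, if the arm or the gripper's body presses on something with over 40 N, if the wrist force passes 120 N, or if a joint passes its speed limit or range.

## Working session

There is one attempt and no reset: what is moved stays moved. The work goes in short steps, Python scripts to look and compute and a shell command to move; the robot and the scene stay as the last step left them, time stands still between calls to the robot, and variables do not carry over. Pictures are saved under pics/ and viewed, and the job is handed in when it is done.

```bash
ls; mkdir -p pics
python3 - <<'E'
from workcell import get_obs, viewer, job_done, bot
import cv2,json
print(get_obs())
for n in("side","top"):
    c=viewer.camera(n); cv2.imwrite(f"pics/{n}0.png",c["color"]); print(n,c["K"],c["dist_coeffs"],c["origin"],c["orientation"])
print(bot.grip_point_offset)
E
```

```text
pics
{'time': 0.0, 'q': array([7.38557021e+01, 5.01359324e+00, 1.00321319e+01, 9.51000668e+01,
       1.87517966e-03, 8.99989651e+01]), 'qd': array([ 0.06057318,  0.00822073, -0.03770117,  0.01419806, -0.02226679,
        0.05287822]), 'joint_efforts': array([-4.09266559e-04, -5.20389318e+01,  4.64801967e+01,  1.63892732e-02,
       -1.08383322e-04, -1.39498491e-05]), 'ee_pos': array([0.15285469, 0.52807842, 0.23053836]), 'tcp_rot': array([-1.79998123e+02,  8.15280793e-02,  7.38567370e+01]), 'wrist_force': array([0.54631929, 0.14205323, 0.10163663]), 'torque': array([-0.02814672,  0.03038727, -0.00253522]), 'opening': 0.08522498797430636}
side [[433.49994358   0.         320.7627412 ]
 [  0.         433.49994358 196.69203616]
 [  0.           0.           1.        ]] [0.03723213 0.         0.         0.         0.        ] [0.36803904 0.60965489 0.71533352] [-131.86952806   -0.89662717 -162.23901971]
top [[410.21350342   0.         321.31202377]
 [  0.         410.21350342 198.02642233]
 [  0.           0.           1.        ]] [-0.10625808  0.          0.          0.          0.        ] [ 0.41752473 -0.07666045  0.86491478] [-167.00647214   -0.34276501  -85.3684888 ]
-0.0187
```

View pics/side0.png

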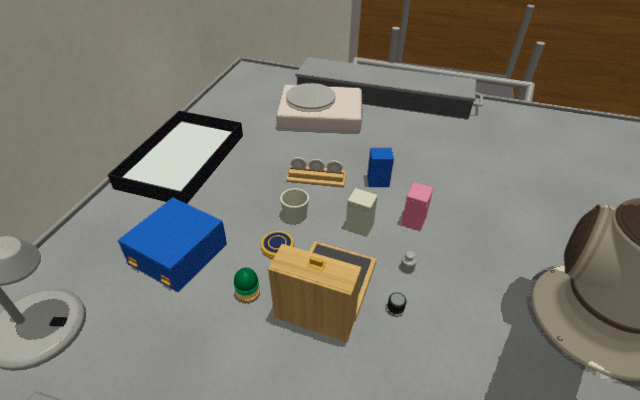

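View pics/top0.png

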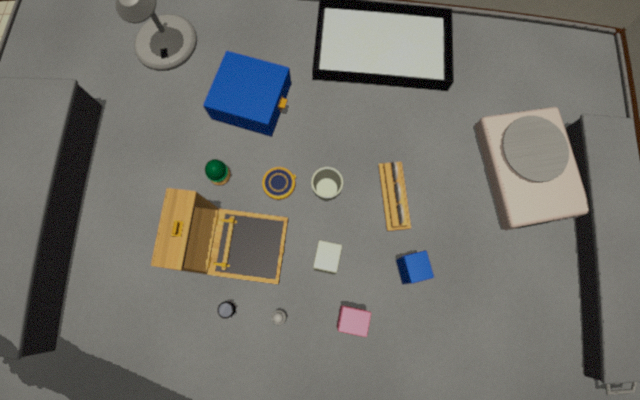

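```bash
cat > h.py <<'E'
from workcell import get_obs, viewer, bot
import cv2, numpy as np
from scipy.spatial.transform import Rotation as R
def cam(n):
    c=viewer.camera(n); c["R"]=R.from_euler("xyz",c["orientation"],degrees=True).as_matrix(); c["o"]=np.array(c["origin"]); return c
def rays(c,uv):
    p=cv2.undistortPoints(np.array(uv,float).reshape(-1,1,2),np.array(c["K"]),np.array(c["dist_coeffs"])).reshape(-1,2)
    d=np.c_[p,np.ones(len(p))]@c["R"].T
    return d/np.linalg.norm(d,axis=1)[:,None]
def plane(c,uv,z):
    d=rays(c,uv); return c["o"]+d*((z-c["o"][2])/d[:,2])[:,None]
def tri(c1,u1,c2,u2):
    d1=rays(c1,[u1])[0];d2=rays(c2,[u2])[0]
    A=np.c_[d1,-d2]; t=np.linalg.lstsq(A,c2["o"]-c1["o"],rcond=None)[0]
    a=c1["o"]+t[0]*d1;b=c2["o"]+t[1]*d2
    return (a+b)/2,np.linalg.norm(a-b)*1e3
def proj(c,P):
    Rc=c["R"].T; return cv2.projectPoints(np.array(P,float).reshape(-1,3),cv2.Rodrigues(Rc)[0],-Rc@c["o"],np.array(c["K"]),np.array(c["dist_coeffs"]))[0].reshape(-1,2)
def crop(c,box,s,name):
    x0,y0,x1,y1=box; cv2.imwrite("pics/"+name,cv2.resize(c["color"][y0:y1,x0:x1],None,fx=s,fy=s,interpolation=cv2.INTER_CUBIC))
E
python3 - <<'E'
from h import *
t=cam("top");s=cam("side")
crop(t,(145,140,385,340),3,"t1.png"); crop(s,(230,140,440,350),2.8,"s1.png")
for n,uv in dict(jade=(328,257),cup=(327,183),weight=(279,317),loupe=(226,310),egg=(217,172),comp=(279,182),pink=(354,321),case=(287,250)).items(): print(n,plane(t,[uv],0.03)[0].round(3))
E
```

```text
jade [ 0.489 -0.089  0.03 ]
cup [ 0.643 -0.075  0.03 ]
weight [ 0.363 -0.002  0.03 ]
loupe [0.367 0.104 0.03 ]
egg [0.648 0.16  0.03 ]
comp [0.637 0.026 0.03 ]
pink [ 0.367 -0.151  0.03 ]
case [ 0.496 -0.005  0.03 ]
```

View pics/t1.png

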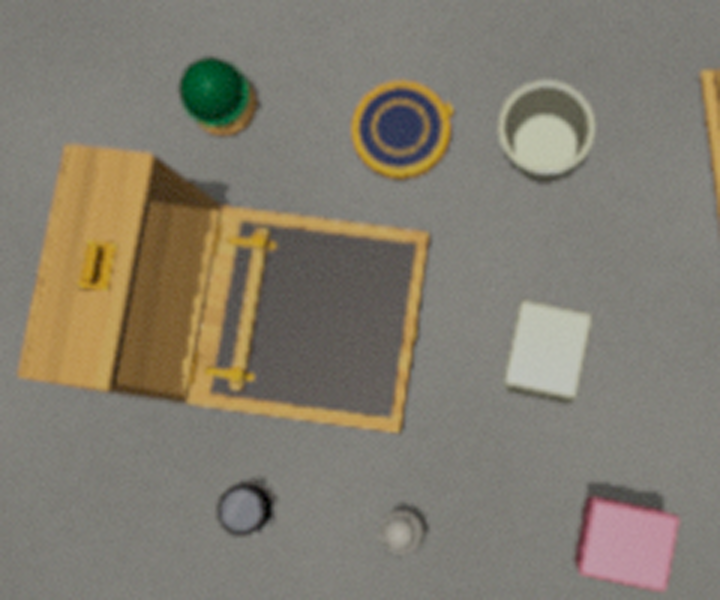

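View pics/s1.png

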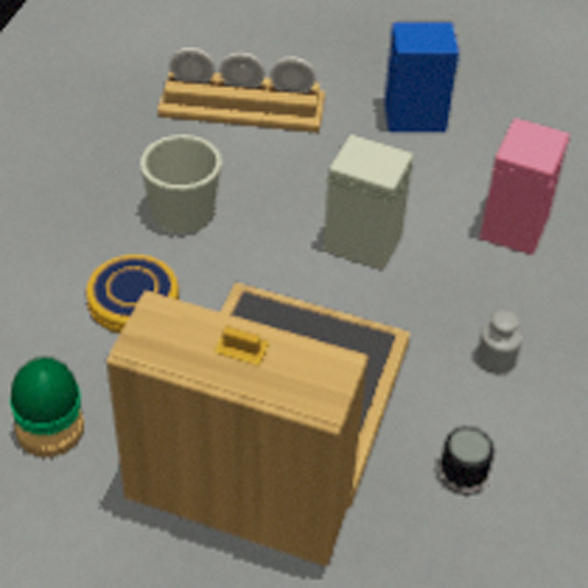

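Run:
```python
from h import *
t=cam("top");s=cam("side")
img=t["color"]; hsv=cv2.cvtColor(img,cv2.COLOR_BGR2HSV)
sub=img[225:285,300:355]; g=cv2.cvtColor(sub,cv2.COLOR_BGR2GRAY)
m=((g>185)).astype(np.uint8); n,l,st,ce=cv2.connectedComponentsWithStats(m)
k=1+np.argmax(st[1:,4]); print(st[k],ce[k]); cnt=cv2.findContours((l==k).astype(np.uint8),0,1)[0][0]
r=cv2.minAreaRect(cnt); bp=cv2.boxPoints(r)+[300,225]; print(r,bp.round(1))
P=plane(t,bp,0.092); print("jade",P.round(4),P.mean(0).round(4)); print([np.linalg.norm(P[i]-P[i-1]).round(4) for i in range(4)])
o=np.array([145,140.])
f=lambda L:[np.array(q)/3+o for q in L]
E_=plane(t,f([(428,233),(401,431)]),0.0185); print("edge",E_.round(4),np.linalg.norm(E_[0]-E_[1]))
B=plane(t,f([(222,207),(188,404)]),0.0185); print("back",B.round(4))
d=E_[0]-E_[1]; print("y axis ang",np.degrees(np.arctan2(d[1],d[0])))
Rl=plane(t,f([(268,232),(242,390)]),0.030); print("rail",Rl.round(4))
so=np.array([230,140.])
for nm,a,b in [("e1",(428,233),(241,286)),("e2",(401,431),(410,332)),("j1",(522,301),(353,136)),("j2",(591,312),(413,152)),]:
    pass
for nm,a,b in [("edgeA",(428,233),(236,284)),("edgeB",(401,431),(409,331)),("tab",(97,262),(243,336))]:
    print(nm,tri(t,np.array(a)/3+o,s,np.array(b)/2.8+so))
for a in [(522,301),(591,312),(574,399),(507,387)]:
    for b in [(353,136),(413,152),(393,187),(330,171)]:
        p,e=tri(t,np.array(a)/3+o,s,np.array(b)/2.8+so)
        if e<4: print(a,b,p.round(4),e.round(1))
```

```text
[ 15  17  25  29 537] [27.09310987 31.141527  ]
((27.0, 31.0), (21.1805419921875, 25.495098114013672), 11.309932708740234) [[314.1 266.4]
 [319.1 241.4]
 [339.9 245.6]
 [334.9 270.6]]
jade [[ 0.4639 -0.0641  0.092 ]
 [ 0.5114 -0.0695  0.092 ]
 [ 0.5068 -0.1092  0.092 ]
 [ 0.4594 -0.1033  0.092 ]] [ 0.4854 -0.0865  0.092 ]
[np.float64(0.0395), np.float64(0.0478), np.float64(0.04), np.float64(0.0478)]
edge [[0.5647 0.0009 0.0185]
 [0.4276 0.0059 0.0185]] 0.13718365681042488
back [[0.5711 0.1479 0.0185]
 [0.4327 0.1533 0.0185]]
y axis ang -2.102156973645038
rail [[0.5542 0.1104 0.03  ]
 [0.4452 0.1147 0.03  ]]
edgeA (array([0.56605046, 0.00161004, 0.01096745]), np.float64(0.038657700652837766))
edgeB (array([0.42770364, 0.0065239 , 0.01261547]), np.float64(0.007438728356708858))
tab (array([0.5050124 , 0.17612204, 0.17027593]), np.float64(0.5985323663123856))
(522, 301) (330, 171) [ 0.514  -0.0691  0.0845] 0.8
(574, 399) (413, 152) [ 0.4561 -0.1064  0.0889] 1.7
(507, 387) (393, 187) [ 0.4612 -0.064   0.0874] 3.7
```

```bash
python3 -m handwheel '[[0.5,0.02,-0.05,0,-8],[0.76,0.04,-0.095,0,-16],[0.76,0.06,-0.14,0,-24],[0.76,0.08,-0.185,0,-32],[0.76,0.10,-0.23,0,-40]]' 20
python3 -m handwheel '[[0.76,0.025,-0.045,0,-8],[0.76,0.05,-0.09,0,-16],[0.76,0.075,-0.135,0,-24],[0.76,0.1,-0.18,0,-32],[0.76,0.125,-0.22,0,-40]]'
```

```text
time: 0.8
ee_pos: [0.2528, 0.2973, 0.231]
tcp_rot: [-180.0, -0.0, 33.6]
wrist_force: [1.1, -0.6, 0.4]
opening: 0.0203
time: 1.3
ee_pos: [0.3757, 0.0792, 0.2314]
tcp_rot: [-180.0, -0.1, -6.8]
wrist_force: [1.3, 1.7, 0.7]
opening: 0.0208
```

```bash
python3 -m handwheel '[[0.76,0.02,-0.045,0,0],[0.76,0.04,-0.09,0,0],[0.76,0.07,-0.13,0,0],[0.76,0.09,-0.175,0,0],[0.76,0.104,-0.214,0,0]]'
python3 -m handwheel '[[0.76,0,0,-0.04,0],[0.76,0,0,-0.08,0],[0.76,0,0,-0.12,0],[0.76,0,0,-0.16,0],[0.76,0,0,-0.16,0]]'
python3 - <<'E'
from h import *
t=cam("top");s=cam("side"); crop(t,(225,160,425,340),4,"t2.png"); crop(s,(230,120,490,320),3,"s2.png"); print(get_obs())
E
```

```text
time: 1.8
ee_pos: [0.4804, -0.1373, 0.231]
tcp_rot: [-180.0, -0.1, -6.8]
wrist_force: [0.8, 0.2, 0.1]
opening: 0.0208
time: 2.3
ee_pos: [0.4772, -0.1365, 0.0659]
tcp_rot: [-179.9, 0.4, -6.8]
wrist_force: [-0.6, -1.0, -0.9]
opening: 0.0201
{'time': 2.4, 'q': array([-1.59671959e+01, -2.01350217e+00, -1.47020442e+01,  7.72796219e+01,
        4.11522607e-02,  8.08368757e+01]), 'qd': array([ 0.04001263, -1.09417862,  2.83676945,  0.30875599,  0.0214315 ,
        0.01413545]), 'joint_efforts': array([-6.28584623e-02, -4.14422822e+01,  4.28224075e+01, -1.82570759e-01,
        5.19853984e-04, -3.63925415e-05]), 'ee_pos': array([ 0.48032166, -0.13721954,  0.07180415]), 'tcp_rot': array([-1.79964443e+02, -3.79831817e-02, -6.80407195e+00]), 'wrist_force': array([ 1.1955442 , -0.52010485,  1.14735434]), 'torque': array([-0.05892049, -0.00906355, -0.04119272]), 'opening': 0.020649178492361014}
```

View pics/t2.png

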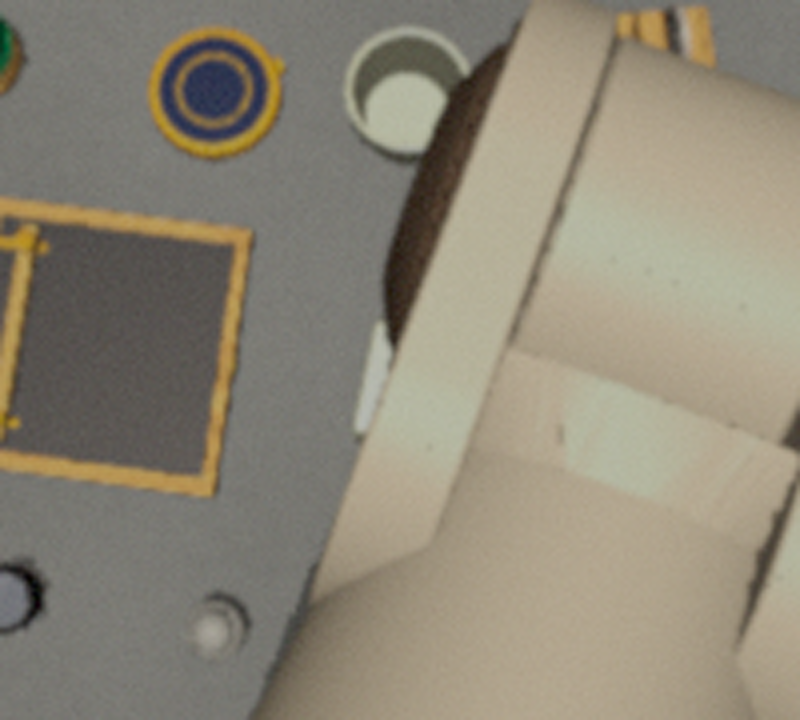

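View pics/s2.png

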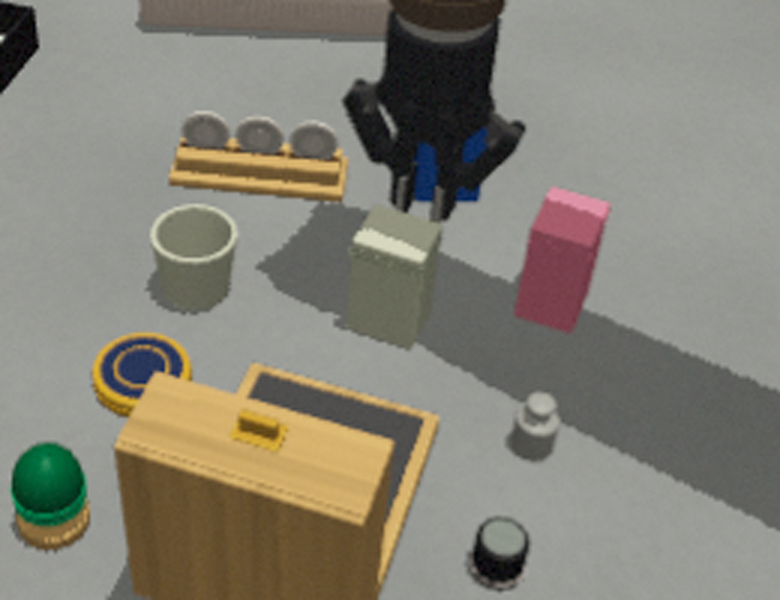

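```bash
python3 -m handwheel '[[0.76,0,0,-0.02,0],[0.76,0,0,-0.035,0],[0.76,0,0,-0.05,0],[0.76,0,0,-0.058,0],[0.76,0,0,-0.058,0]]'
python3 - <<'E'
from h import *
t=cam("top");s=cam("side"); crop(s,(320,120,450,250),5,"s3.png"); o=get_obs(); print(o['ee_pos'],o['wrist_force'],o['time'])
E
```

```text
time: 2.9
ee_pos: [0.4797, -0.1371, 0.0129]
tcp_rot: [-179.9, 0.1, -6.8]
wrist_force: [-0.4, -0.5, 0.1]
opening: 0.0206
[ 0.4804779  -0.13727822  0.01420077] [-0.3185515   0.8509329   0.27991365] 3.0
```

View pics/s3.png

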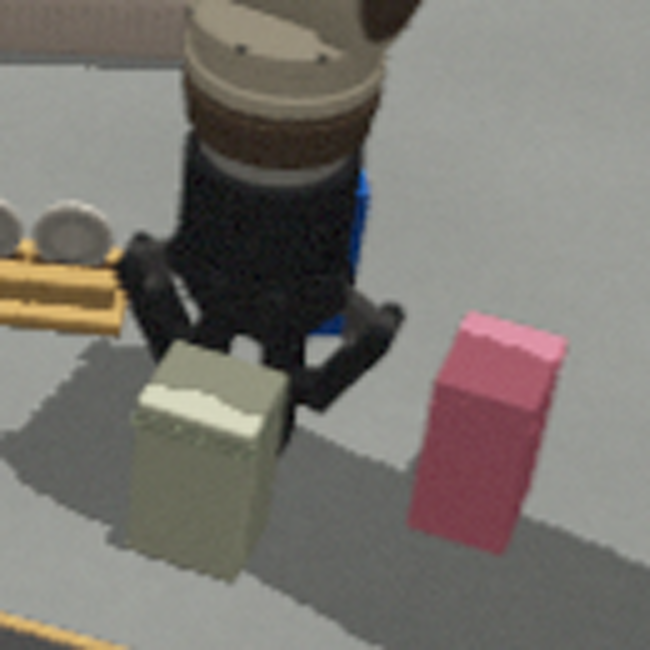

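```bash
python3 -m handwheel '[[0.76,0,0,0.008,0],[0.76,0.001,0.006,0.008,0],[0.76,0.001,0.01,0.008,0]]'
python3 -m handwheel '[[0.76,0.0003,0.003,0,0],[0.76,0.0006,0.006,0,0]]'
python3 -m handwheel '[[0.76,0.0003,0.003,0,0],[0.76,0.0006,0.006,0,0]]'
```

```text
time: 3.3
ee_pos: [0.4821, -0.127, 0.0231]
tcp_rot: [-180.0, -0.1, -6.8]
wrist_force: [0.6, -0.7, -0.8]
opening: 0.0207
time: 3.5
ee_pos: [0.4829, -0.1208, 0.0234]
tcp_rot: [-180.0, -0.2, -6.8]
wrist_force: [-0.5, -1.8, 0.6]
opening: 0.0199
time: 3.7
ee_pos: [0.4837, -0.1151, 0.0236]
tcp_rot: [179.9, -0.2, -6.8]
wrist_force: [-1.0, -6.6, 1.6]
opening: 0.0205
```

```bash
python3 -m handwheel '[[0.76,0.0,0.005,-0.001,1],[0.76,0.0,0.01,-0.002,2],[0.76,0.0,0.015,-0.002,3],[0.76,0.0,0.02,-0.002,4],[0.76,0.0,0.025,-0.002,4.7]]'
python3 -m handwheel '[[0.76,0.0,0.005,0,0],[0.76,0.0,0.01,0,0],[0.76,0.0,0.015,0,0],[0.76,0.0,0.02,0,0],[0.76,0.0,0.025,0,0]]'
python3 - <<'E'
from h import *
t=cam("top");s=cam("side"); crop(s,(270,160,400,290),5,"s4.png");crop(t,(225,160,385,300),5,"t4.png"); o=get_obs(); print(o['ee_pos'],o['wrist_force'],o['tcp_rot'])
E
```

```text
time: 4.2
ee_pos: [0.4845, -0.0907, 0.0224]
tcp_rot: [179.8, -0.3, -2.1]
wrist_force: [0.5, -7.1, 5.0]
opening: 0.0202
time: 4.7
ee_pos: [0.4846, -0.0658, 0.0226]
tcp_rot: [179.8, -0.3, -2.1]
wrist_force: [-0.2, -5.8, 2.3]
opening: 0.0206
[ 0.48456241 -0.06519416  0.02240506] [ 0.41076928 -2.79209029  0.41401864] [179.81922611  -0.31963003  -2.09695404]
```

View pics/s4.png

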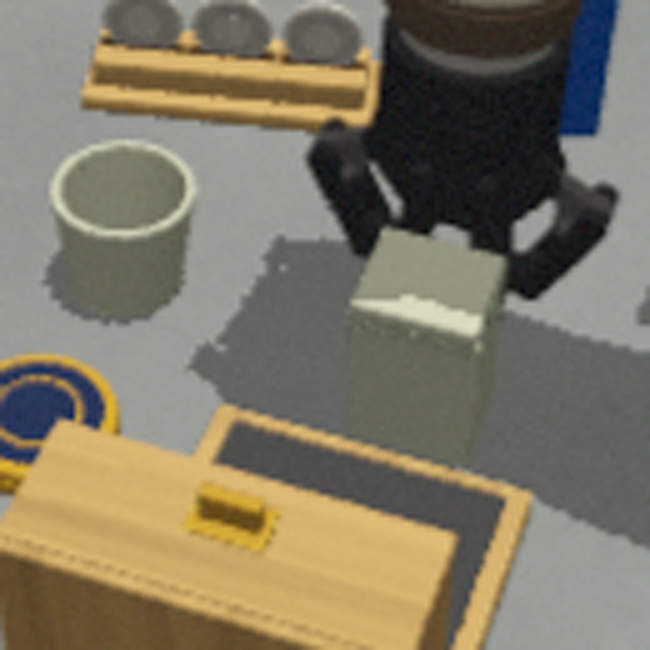

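View pics/t4.png

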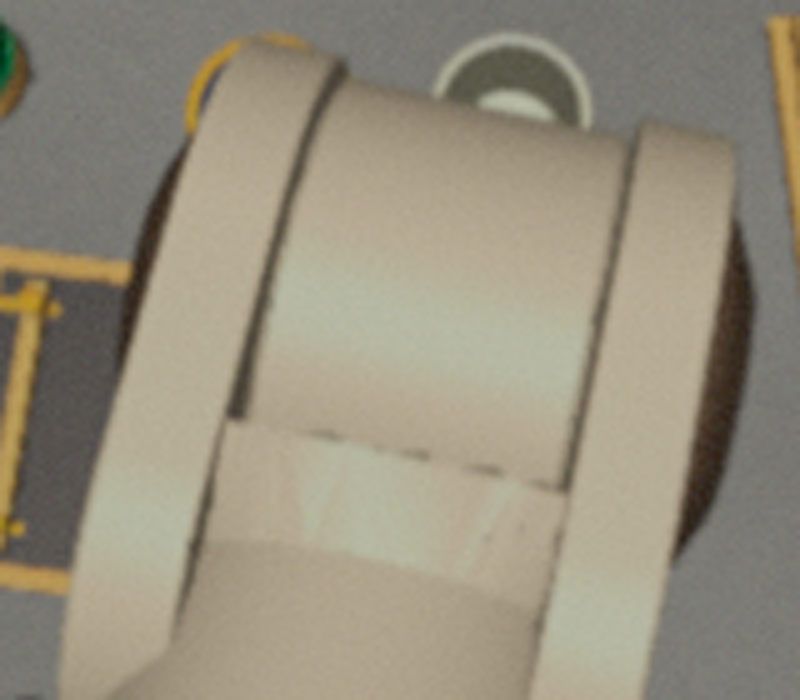

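```bash
python3 -m handwheel '[[0.76,0.0,0.002,0,0],[0.76,0.0,0.004,0,0],[0.76,0.0,0.006,0,0],[0.76,0,0.007,0,0]]'
for i in 1 2 ; do :; done
python3 -m handwheel '[[0.76,0.0,0.001,0,0],[0.76,0.0,0.002,0,0]]'
```

```text
time: 5.2
ee_pos: [0.4846, -0.0585, 0.0225]
tcp_rot: [179.8, -0.3, -2.1]
wrist_force: [-0.3, -5.6, 1.6]
opening: 0.0208
time: 5.4
ee_pos: [0.4846, -0.057, 0.0225]
tcp_rot: [179.7, -0.3, -2.1]
wrist_force: [-0.5, -6.1, 1.2]
opening: 0.0205
```

```bash
python3 -m handwheel '[[0.76,0.0,0.001,0,0]]'
python3 -m handwheel '[[0.76,0.0,0.001,0,0]]'
python3 -m handwheel '[[0.76,0.0,0.001,0,0]]'
```

```text
time: 5.5
ee_pos: [0.4846, -0.0564, 0.0226]
tcp_rot: [179.7, -0.3, -2.2]
wrist_force: [-0.2, -5.4, 2.9]
opening: 0.0207
time: 5.6
ee_pos: [0.4846, -0.0558, 0.0227]
tcp_rot: [179.6, -0.3, -2.2]
wrist_force: [0.3, -5.5, 3.7]
opening: 0.0204
time: 5.7
ee_pos: [0.4846, -0.0553, 0.0227]
tcp_rot: [179.6, -0.3, -2.2]
wrist_force: [0.5, -5.5, 1.9]
opening: 0.0204
```

```bash
python3 -m handwheel '[[0.76,0.0,0.001,0,0]]'
python3 -m handwheel '[[0.76,0.0,0.0008,0,0]]'
```

```text
time: 5.8
ee_pos: [0.4846, -0.0547, 0.0227]
tcp_rot: [179.5, -0.3, -2.2]
wrist_force: [-0.3, -6.1, 2.6]
opening: 0.0206
time: 5.9
ee_pos: [0.4846, -0.0544, 0.0228]
tcp_rot: [179.5, -0.3, -2.3]
wrist_force: [-0.8, -5.3, 2.2]
opening: 0.0207
```

```bash
python3 -m handwheel '[[0.76,0.0,0.0015,0,0],[0.76,0.0,0.002,0,0]]'
python3 -m handwheel '[[0.76,0.0,0.0015,0,0],[0.76,0.0,0.002,0,0]]'
```

```text
time: 6.1
ee_pos: [0.4845, -0.0528, 0.0228]
tcp_rot: [179.4, -0.3, -2.3]
wrist_force: [-0.7, -5.4, 1.0]
opening: 0.0204
time: 6.3
ee_pos: [0.4846, -0.0512, 0.0229]
tcp_rot: [179.4, -0.3, -2.3]
wrist_force: [-0.6, -5.6, 2.0]
opening: 0.0203
```

Run:
```python
from h import *
t=cam("top");s=cam("side"); crop(s,(290,200,390,280),8,"s5.png");o=get_obs(); print(o['ee_pos'],o['wrist_force'],o['tcp_rot'])
```

```text
[ 0.4845572  -0.05116521  0.0228779 ] [ 0.54370866 -5.01903014  1.65627629] [179.362994    -0.33257782  -2.3016073 ]
```

View pics/s5.png

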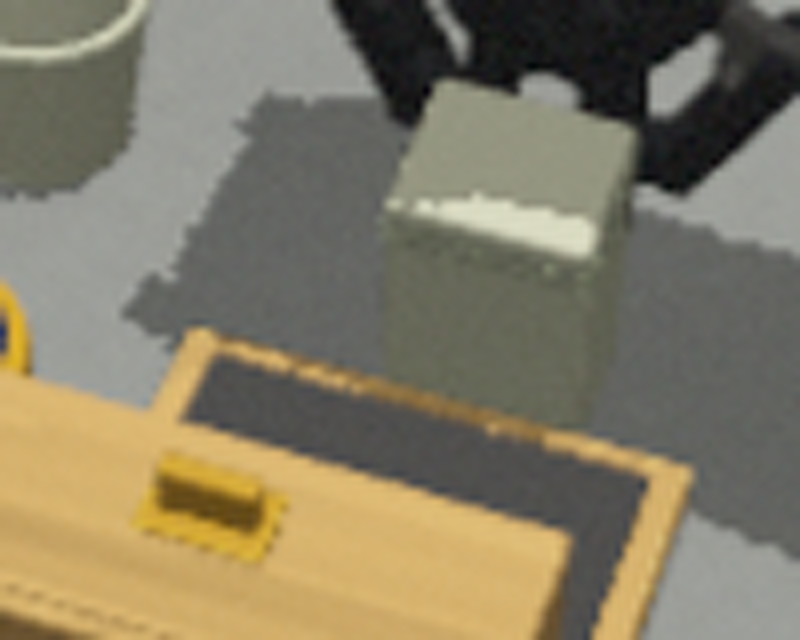

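```bash
python3 -m handwheel '[[0.76,0.0,0.0015,0,0],[0.76,0.0,0.002,0,0]]'
python3 -m handwheel '[[0.76,0.0,0.001,0,0],[0.76,0.0,0.0015,0,0]]'
python3 -m handwheel '[[0.76,0.0,0.001,0,0],[0.76,0.0,0.0015,0,0]]'
```

```text
time: 6.6
ee_pos: [0.4846, -0.05, 0.023]
tcp_rot: [179.2, -0.3, -2.3]
wrist_force: [-0.6, -9.8, 4.4]
opening: 0.0205
time: 6.8
ee_pos: [0.4845, -0.0499, 0.0232]
tcp_rot: [179.1, -0.3, -2.4]
wrist_force: [-0.9, -12.9, 3.5]
opening: 0.0207
time: 7.0
ee_pos: [0.4845, -0.0498, 0.0234]
tcp_rot: [178.9, -0.4, -2.5]
wrist_force: [-1.4, -13.9, 3.5]
opening: 0.0205
```

```bash
python3 -m handwheel '[[0.76,0.0,-0.003,0,0.2],[0.76,0.0,-0.005,0.0,0.4],[0.76,0.0,-0.005,0.02,0.4],[0.76,0,-0.005,0.04,0.4],[0.76,0,-0.005,0.041,0.4]]'
python3 -m handwheel '[[0.76,0.0,0.001,0,0],[0.76,0.0,0.003,0,0],[0.76,0.0,0.005,0,0]]'
python3 -m handwheel '[[0.76,0.0,0.001,0,0],[0.76,0.0,0.002,0,0]]'
```

```text
time: 7.5
ee_pos: [0.4857, -0.0546, 0.0666]
tcp_rot: [178.9, -0.5, -2.0]
wrist_force: [0.5, -0.4, 0.1]
opening: 0.0201
time: 7.8
ee_pos: [0.4855, -0.0498, 0.066]
tcp_rot: [178.9, -0.5, -2.1]
wrist_force: [-0.2, -4.5, 3.0]
opening: 0.0205
time: 8.0
ee_pos: [0.4854, -0.0479, 0.0658]
tcp_rot: [178.9, -0.5, -2.1]
wrist_force: [0.1, -4.4, 3.1]
opening: 0.0205
```

```bash
python3 -m handwheel '[[0.76,0.0,0.0015,0,0],[0.76,0.0,0.003,0,0],[0.76,0.0,0.0045,0,0],[0.76,0.0,0.006,0,0]]'
python3 -m handwheel '[[0.76,0.0,0.0015,0,0],[0.76,0.0,0.003,0,0],[0.76,0.0,0.0045,0,0],[0.76,0.0,0.006,0,0]]'
python3 - <<'E'
from h import *
s=cam("side"); crop(s,(290,180,390,280),7,"s6.png")
E
```

```text
time: 8.4
ee_pos: [0.4856, -0.0432, 0.0668]
tcp_rot: [178.7, -0.5, -2.1]
wrist_force: [-3.2, -13.1, 15.0]
opening: 0.0207
time: 8.8
ee_pos: [0.4864, -0.0386, 0.0685]
tcp_rot: [178.5, -0.7, -2.2]
wrist_force: [-1.9, -12.7, 17.0]
opening: 0.0205
```

View pics/s6.png

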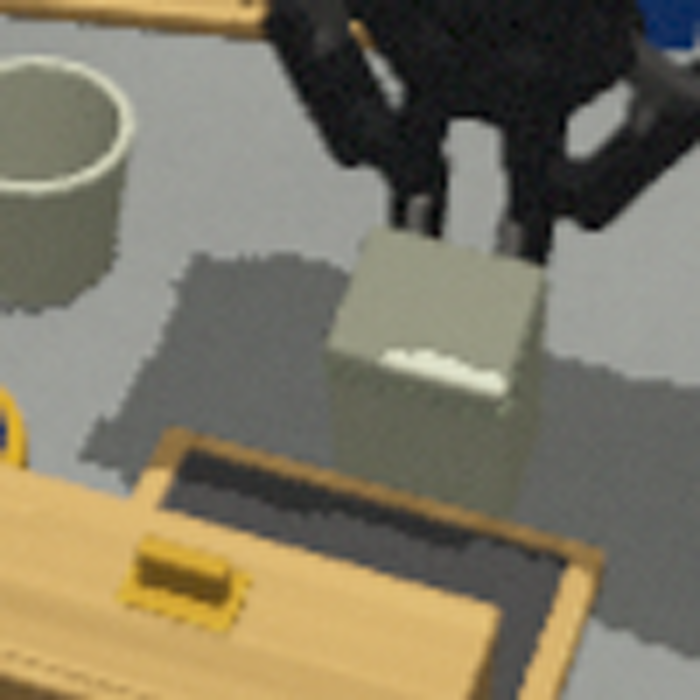

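```bash
python3 -m handwheel '[[0.76,0.0,0.0005,0.0015,0],[0.76,0.0,0.001,0.003,0]]'
python3 -m handwheel '[[0.76,0.0,0.001,0.001,0],[0.76,0.0,0.0025,0.002,0]]'
```

```text
time: 9.05
ee_pos: [0.4862, -0.037, 0.0713]
tcp_rot: [178.5, -0.7, -2.2]
wrist_force: [-0.1, -2.1, -0.4]
opening: 0.0203
time: 9.25
ee_pos: [0.486, -0.0342, 0.0729]
tcp_rot: [178.6, -0.6, -2.2]
wrist_force: [-0.3, -1.7, -0.7]
opening: 0.0209
```

```bash
python3 -m handwheel '[[0.76,0.0,0.0015,0.0005,0],[0.76,0.0,0.003,0.001,0],[0.76,0,0.005,0.0015,0]]'
python3 -m handwheel '[[0.76,0.0,0.0015,0.0003,0],[0.76,0.0,0.003,0.0006,0],[0.76,0,0.005,0.001,0]]'
python3 - <<'E'
from h import *
s=cam("side"); crop(s,(290,180,390,280),7,"s7.png"); o=get_obs(); print(o['wrist_force'])
E
```

```text
time: 9.55
ee_pos: [0.4861, -0.029, 0.0745]
tcp_rot: [178.6, -0.6, -2.2]
wrist_force: [-0.1, -2.8, 2.6]
opening: 0.0202
time: 9.85
ee_pos: [0.4862, -0.0239, 0.0757]
tcp_rot: [178.6, -0.7, -2.2]
wrist_force: [-0.1, -2.3, 2.5]
opening: 0.0208
[ 0.75943135 -0.47843552  2.29811992]
```

View pics/s7.png

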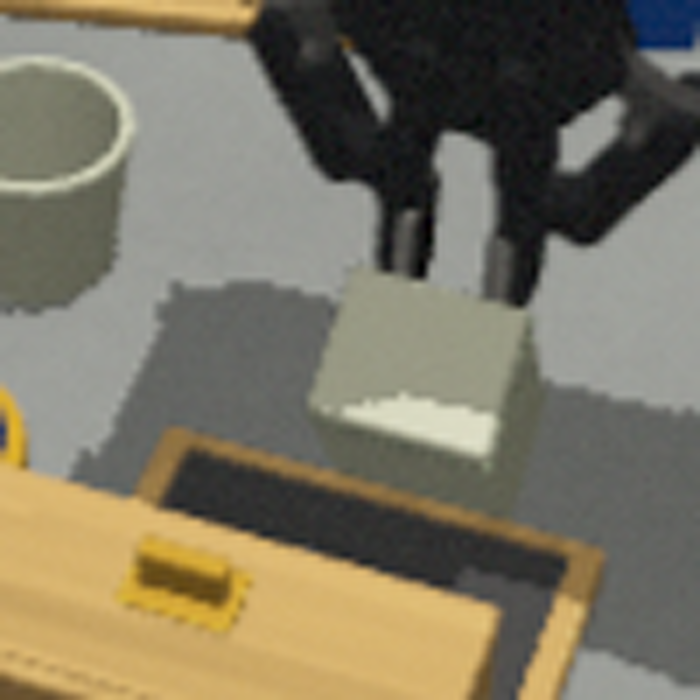

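```bash
cat >> h.py <<'E'
Eo=np.array([0.496,0.0068,0]); ang=np.radians(-2.1); V=np.array([np.cos(ang),np.sin(ang),0]); U=np.array([-np.sin(ang),np.cos(ang),0])
def lat(c,uv,l):  # intersect with plane lateral = l -> (along u, z)
    d=rays(c,[uv])[0]; n=V; t=(l-(c["o"]-Eo)@n)/(d@n); p=c["o"]+t*d; return np.array([(p-Eo)@U,p[2]])*1e3
E
python3 - <<'E'
from h import *
s=cam("side"); o=get_obs(); print(o['wrist_force'],o['ee_pos'])
f=lambda a:np.array(a)/7+[290,180]
for c0 in(-.008,-.012):
  for nm,a,l in [("H+",(313,410),.027),("G+",(350,268),.027),("H-",(485,470),-.027),("G-",(530,322),-.027)]:
    print(nm,lat(s,f(a),c0+l).round(1))
E
```

```text
[ 0.37571438 -1.17422793  3.2009586 ] [ 0.48622526 -0.02371003  0.07569202]
H+ [15.5 58.2]
G+ [-15.3  88.2]
H- [21.7 60. ]
G- [-20.3  80.4]
H+ [29.3 73.8]
G+ [ -0.8 103. ]
H- [41.7 82.8]
G- [  1.2 102.5]
```

```bash
python3 -m handwheel '[[0.76,0.0,0.0015,0.0003,0],[0.76,0.0,0.003,0.0006,0],[0.76,0,0.005,0.0008,0]]'
python3 -m handwheel '[[0.76,0.0,0.0015,0.0,0],[0.76,0.0,0.003,0,0],[0.76,0,0.004,0,0]]'
```

```text
time: 10.25
ee_pos: [0.4861, -0.0185, 0.0763]
tcp_rot: [178.6, -0.6, -2.1]
wrist_force: [0.5, -0.4, 0.4]
opening: 0.0201
time: 10.55
ee_pos: [0.4859, -0.0142, 0.0761]
tcp_rot: [178.6, -0.6, -2.1]
wrist_force: [0.1, 0.4, 0.4]
opening: 0.0205
```

Run:
```python
from h import *
s=cam("side"); crop(s,(290,180,390,280),7,"s8.png"); o=get_obs(); print(o['wrist_force'])
```

```text
[-0.32881825 -0.89190165 -0.48213025]
```

View pics/s8.png

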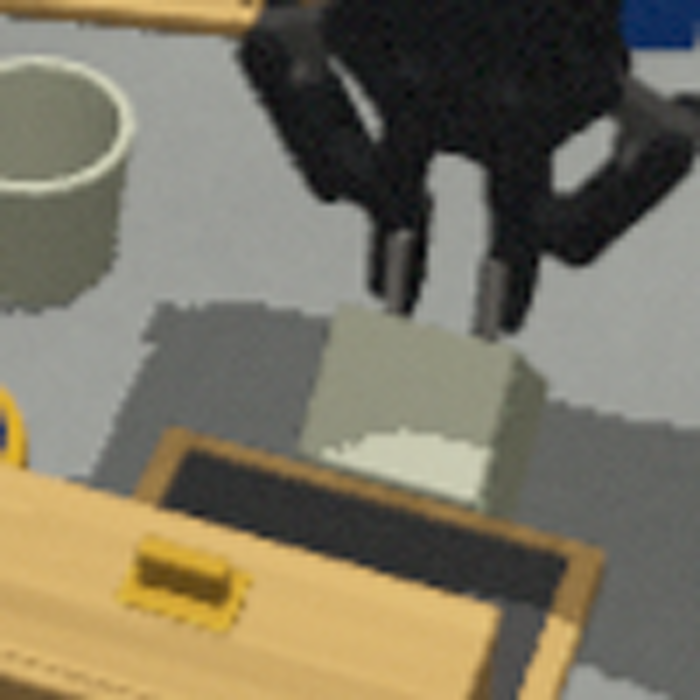

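```bash
python3 -m handwheel '[[0.76,0.0,0.001,-0.0002,0],[0.76,0.0,0.002,-0.0004,0],[0.76,0,0.003,-0.0006,0]]'
python3 -m handwheel '[[0.76,0.0,0.001,-0.0003,0],[0.76,0.0,0.002,-0.0006,0],[0.76,0,0.003,-0.001,0]]'
python3 - <<'E'
from h import *
s=cam("side"); crop(s,(290,180,390,280),7,"s9.png"); o=get_obs(); print(o['wrist_force'])
E
```

```text
time: 10.9
ee_pos: [0.4858, -0.0111, 0.0754]
tcp_rot: [178.6, -0.6, -2.1]
wrist_force: [0.1, 0.5, -0.9]
opening: 0.0208
time: 11.2
ee_pos: [0.4858, -0.008, 0.0743]
tcp_rot: [178.6, -0.6, -2.1]
wrist_force: [-0.3, -0.0, -0.8]
opening: 0.0203
[ 0.53900908  0.47819546 -0.72641151]
```

View pics/s9.png

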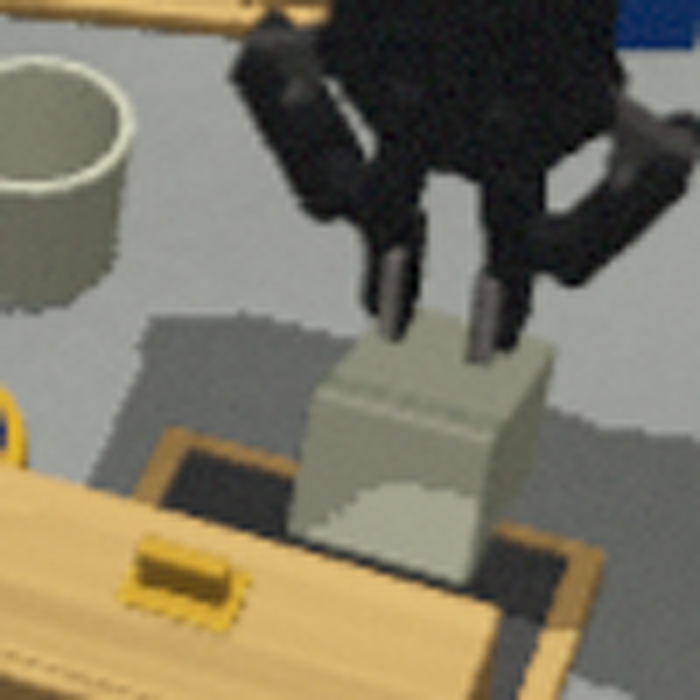

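Run:
```python
from h import *
s=cam("side"); crop(s,(290,180,390,280),7,"s10.png"); o=get_obs(); print(o['wrist_force'],o["time"])
f=lambda a:np.array(a)/7+[290,180]
def uvz(a,z):
    p=plane(s,[f(a)],z)[0]-Eo; return (np.array([p@U,p@V])*1e3).round(1)
for z in (.018,.025,.03,.04): print("H",z,uvz((290,530),z),uvz((465,585),z))
for z in (.064,.07,.08): print("G",z,uvz((318,388),z),uvz((490,437),z))
for z in (.064,.05,.04,.03): print("foot outer",z,uvz((420,310),z),uvz((550,350),z))
```

```text
[-0.67218434 -0.44743592 -0.66064906] 11.3
H 0.018 [28.3 20.4] [ 30.  -34.5]
H 0.025 [34.  18.7] [ 35.7 -35.7]
H 0.03 [38.1 17.5] [ 39.8 -36.5]
H 0.04 [46.3 15. ] [ 47.9 -38.2]
G 0.064 [11.8 18.9] [ 12.5 -33.6]
G 0.07 [17.2 17.3] [ 17.9 -34.6]
G 0.08 [26.2 14.8] [ 26.9 -36.4]
foot outer 0.064 [-29.3   0.3] [-27.1 -40.7]
foot outer 0.05 [-42.8   3.5] [-40.6 -38.3]
foot outer 0.04 [-52.5   5.8] [-50.2 -36.7]
foot outer 0.03 [-62.1   8.1] [-59.8 -35. ]
```

View pics/s10.png

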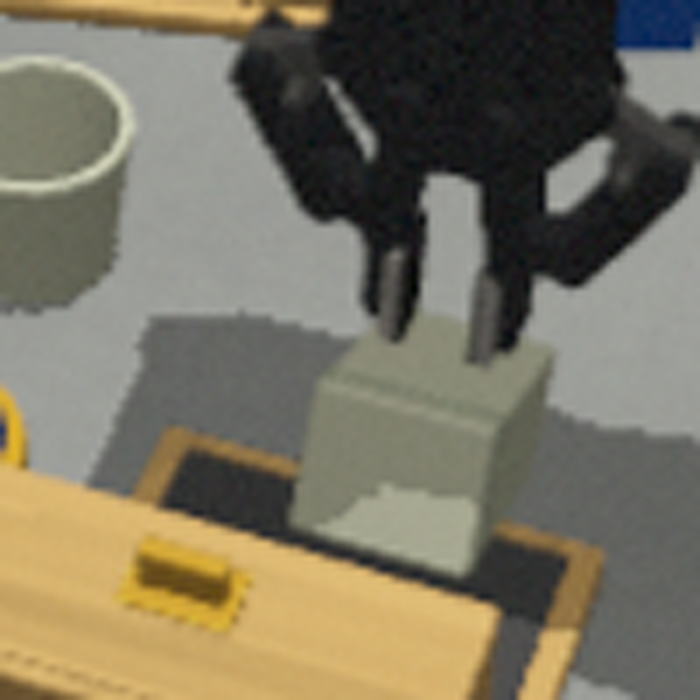

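```bash
python3 -m handwheel '[[0.76,0.0,-0.003,0,0],[0.76,0.0,-0.006,0,0],[0.76,0,-0.009,0,0],[0.76,0,-0.009,-0.003,0],[0.76,0,-0.009,-0.006,0]]'
python3 -m handwheel '[[0.76,0.0,0,-0.0015,0],[0.76,0.0,0,-0.003,0]]'
```

```text
time: 11.8
ee_pos: [0.4858, -0.0171, 0.068]
tcp_rot: [178.6, -0.6, -2.1]
wrist_force: [-0.4, 0.4, 0.5]
opening: 0.0209
time: 12.0
ee_pos: [0.4856, -0.0171, 0.0647]
tcp_rot: [178.6, -0.6, -2.1]
wrist_force: [-0.1, -0.8, -0.3]
opening: 0.0206
```

```bash
python3 -m handwheel '[[0.76,0.0,0,-0.001,0],[0.76,0.0,0,-0.0015,0]]'
python3 -m handwheel '[[0.76,0.0,0,-0.0005,0],[0.76,0.0,0,-0.001,0]]'
python3 -m handwheel '[[0.76,0.0,0,-0.0005,0],[0.76,0.0,0,-0.001,0]]'
```

```text
time: 12.2
ee_pos: [0.4856, -0.017, 0.0631]
tcp_rot: [178.6, -0.6, -2.1]
wrist_force: [0.1, 0.6, 0.5]
opening: 0.0205
time: 12.4
ee_pos: [0.4856, -0.017, 0.0621]
tcp_rot: [178.6, -0.6, -2.1]
wrist_force: [-0.8, -1.6, 1.2]
opening: 0.0204
time: 12.6
ee_pos: [0.4858, -0.017, 0.0618]
tcp_rot: [178.6, -0.6, -2.1]
wrist_force: [-2.1, 0.5, 9.5]
opening: 0.0209
```

```bash
python3 -m handwheel '[[0.76,0.0,0.001,-0.0003,0],[0.76,0.0,0.002,-0.0002,0]]'
python3 -m handwheel '[[0.76,0.0,0.001,-0.0002,0],[0.76,0.0,0.002,0,0]]'
```

```text
time: 12.8
ee_pos: [0.486, -0.0154, 0.0623]
tcp_rot: [178.6, -0.7, -2.1]
wrist_force: [-1.8, -3.0, 7.3]
opening: 0.0205
time: 13.0
ee_pos: [0.486, -0.0136, 0.0628]
tcp_rot: [178.5, -0.7, -2.2]
wrist_force: [-2.6, -3.0, 6.8]
opening: 0.0209
```

```bash
python3 -m handwheel '[[0.76,0.0,0.001,-0.0002,0],[0.76,0.0,0.002,0,0],[0.76,0.0,0.003,0.0001,0]]'
python3 -m handwheel '[[0.76,0.0,0.001,-0.0002,0],[0.76,0.0,0.002,0,0],[0.76,0.0,0.003,0,0]]'
python3 - <<'E'
from h import *
s=cam("side"); crop(s,(290,180,390,280),7,"s11.png"); o=get_obs(); print(o['wrist_force'],o["time"])
E
```

```text
time: 13.3
ee_pos: [0.4861, -0.0108, 0.0635]
tcp_rot: [178.5, -0.7, -2.2]
wrist_force: [-2.0, -0.3, 8.0]
opening: 0.0204
time: 13.6
ee_pos: [0.4862, -0.0077, 0.064]
tcp_rot: [178.5, -0.7, -2.2]
wrist_force: [-3.0, -1.1, 7.3]
opening: 0.0204
[-2.11392372  0.13556617  6.79395474] 13.65
```

View pics/s11.png

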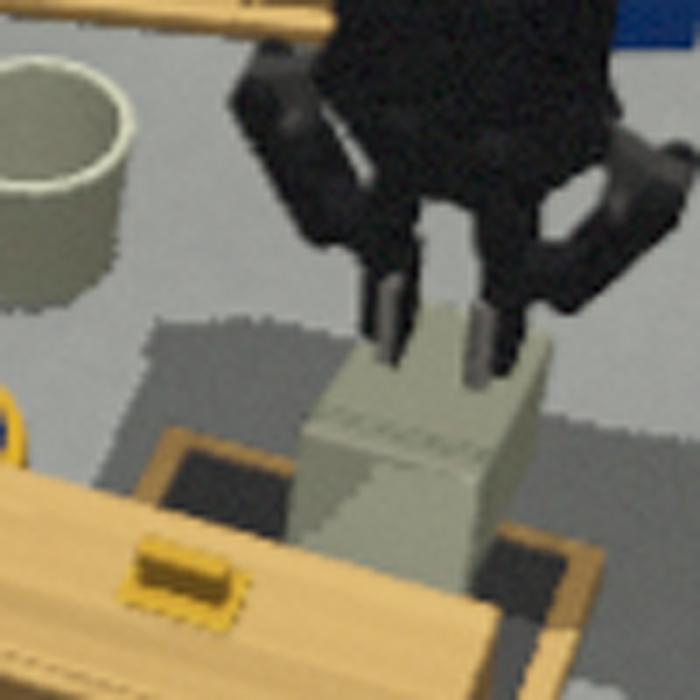

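```bash
python3 -m handwheel '[[0.76,0.0,0.001,-0.0003,0],[0.76,0.0,0.002,-0.0003,0],[0.76,0.0,0.003,-0.0003,0]]'
python3 -m handwheel '[[0.76,0.0,0.001,-0.0004,0],[0.76,0.0,0.002,-0.0005,0],[0.76,0.0,0.003,-0.0005,0]]'
python3 -m handwheel '[[0.76,0.0,0.001,-0.0004,0],[0.76,0.0,0.002,-0.0006,0],[0.76,0.0,0.003,-0.0007,0]]'
python3 - <<'E'
from h import *
s=cam("side"); crop(s,(290,180,390,280),7,"s12.png"); o=get_obs(); print(o['wrist_force'],o["time"])
E
```

```text
time: 13.95
ee_pos: [0.4864, -0.0045, 0.0644]
tcp_rot: [178.5, -0.8, -2.2]
wrist_force: [-2.9, 0.2, 6.4]
opening: 0.0204
time: 14.25
ee_pos: [0.4865, -0.0013, 0.0645]
tcp_rot: [178.5, -0.8, -2.1]
wrist_force: [-1.4, 0.5, 6.2]
opening: 0.0205
time: 14.55
ee_pos: [0.4866, 0.0021, 0.0645]
tcp_rot: [178.6, -0.8, -2.1]
wrist_force: [-2.8, 1.7, 7.4]
opening: 0.0205
[-2.49837275  1.53310931  7.75492092] 14.6
```

View pics/s12.png

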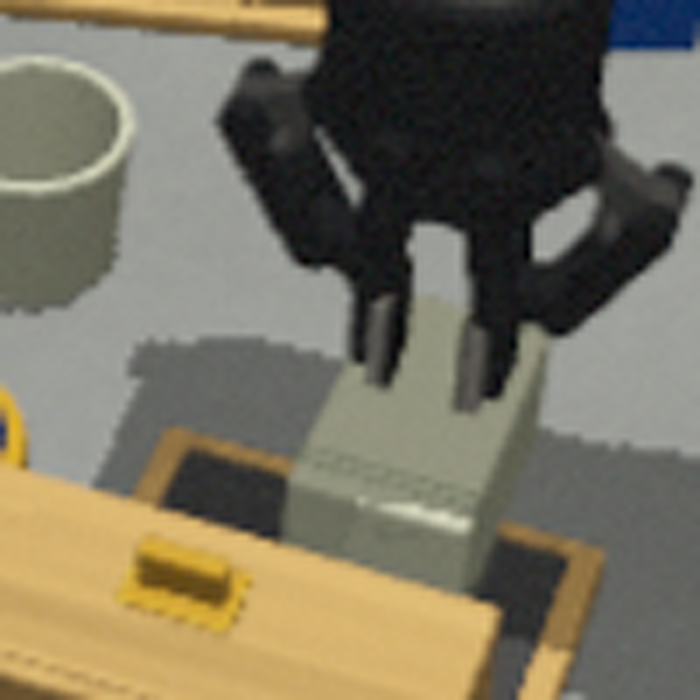

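```bash
python3 -m handwheel '[[0.76,0.0,0.001,-0.0005,0],[0.76,0.0,0.002,-0.0007,0]]'
python3 -m handwheel '[[0.76,0.0,0.001,-0.0005,0],[0.76,0.0,0.002,-0.0007,0]]'
python3 -m handwheel '[[0.76,0.0,0.001,-0.0005,0],[0.76,0.0,0.002,-0.0007,0]]'
python3 - <<'E'
from h import *
s=cam("side"); crop(s,(290,180,390,280),7,"s13.png"); o=get_obs(); print(o['wrist_force'],o["time"])
E
```

```text
time: 14.8
ee_pos: [0.4867, 0.0046, 0.0643]
tcp_rot: [178.6, -0.9, -2.1]
wrist_force: [-2.1, 2.0, 8.2]
opening: 0.0206
time: 15.0
ee_pos: [0.4869, 0.0061, 0.0643]
tcp_rot: [178.5, -0.9, -2.1]
wrist_force: [-2.3, -6.0, 7.4]
opening: 0.0204
time: 15.2
ee_pos: [0.4873, 0.0076, 0.0644]
tcp_rot: [178.5, -1.0, -2.1]
wrist_force: [-0.8, -5.5, 8.2]
opening: 0.0204
[-1.3937109  -3.56386428  6.7053377 ] 15.25
```

View pics/s13.png

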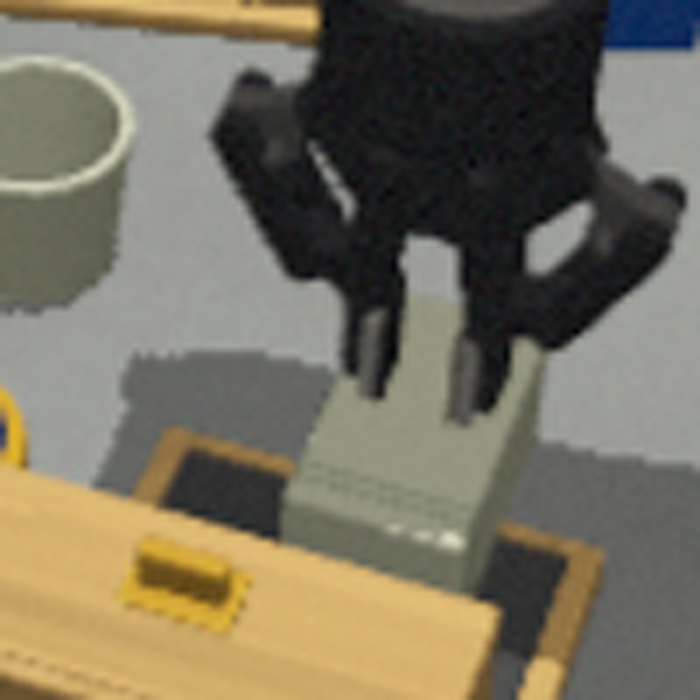

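```bash
python3 -m handwheel '[[0.76,0.0,0.002,-0.0004,0],[0.76,0.0,0.004,-0.0005,0],[0.76,0.0,0.006,-0.0005,0],[0.76,0.0,0.008,-0.0005,0]]'
python3 -m handwheel '[[0.76,0.0,0.002,-0.0004,0],[0.76,0.0,0.004,-0.0005,0],[0.76,0.0,0.006,-0.0005,0],[0.76,0.0,0.008,-0.0005,0]]'
python3 - <<'E'
from h import *
s=cam("side"); crop(s,(290,180,390,280),7,"s14.png"); o=get_obs(); print(o['wrist_force'],o["time"])
E
```

```text
time: 15.65
ee_pos: [0.4878, 0.0154, 0.0644]
tcp_rot: [178.4, -1.1, -2.2]
wrist_force: [0.5, -4.4, 5.7]
opening: 0.0206
time: 16.05
ee_pos: [0.4883, 0.0232, 0.0645]
tcp_rot: [178.4, -1.2, -2.2]
wrist_force: [1.1, -3.6, 6.2]
opening: 0.021
[ 0.58119952 -3.29448524  6.07804864] 16.1
```

View pics/s14.png

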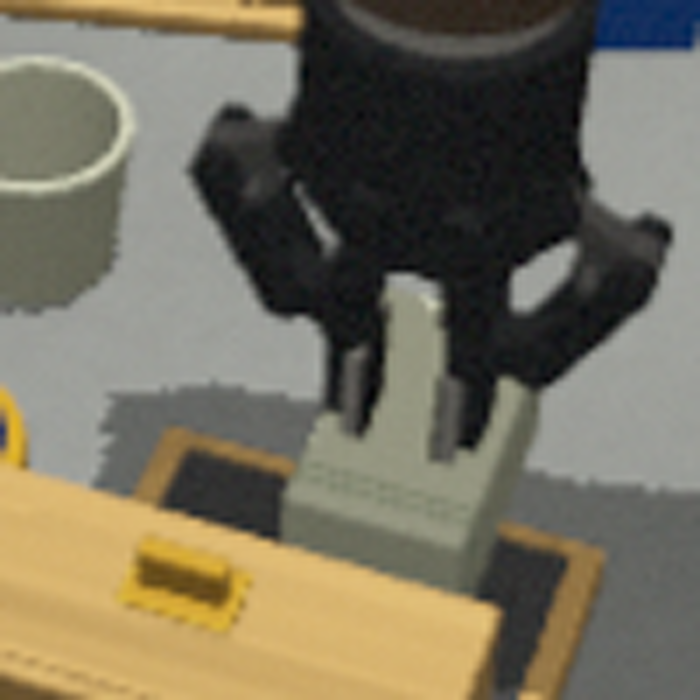

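Run:
```python
from h import *
s=cam("side"); o=get_obs(); print(o['wrist_force'],o["time"])
f=lambda a:np.array(a)/7+[290,180]
for nm,a,z in [("G+",(285,493),.064),("G-",(467,548),.064),("foot",(440,295),.064),("edgeL",(165,430),.018),("edgeR",(603,552),.018)]:
    p=plane(s,[f(a)],z)[0]-Eo; print(nm,(np.array([p@U,p@V])*1e3).round(1))
```

```text
[ 0.20117585 -3.46942092  5.53844887] 16.15
G+ [53.5 14.9]
G- [ 54.6 -39. ]
foot [-37.6  -3.5]
edgeL [ 3.9 69.5]
edgeR [  3.5 -69.4]
```

```bash
python3 -m handwheel '[[0.76,0.0,0,0.001,0],[0.76,0.0,0,0.003,0],[0.76,0,0,0.008,0],[0.76,0,0,0.02,0]]'
python3 - <<'E'
from h import *
s=cam("side"); crop(s,(290,180,390,280),7,"s15.png"); o=get_obs(); print(o['wrist_force'],o["time"])
E
```

```text
time: 16.55
ee_pos: [0.4876, 0.0235, 0.0841]
tcp_rot: [178.4, -1.0, -2.1]
wrist_force: [0.5, -1.1, 0.2]
opening: 0.0204
[-0.15441453  0.65486219  2.419115  ] 16.6
```

View pics/s15.png

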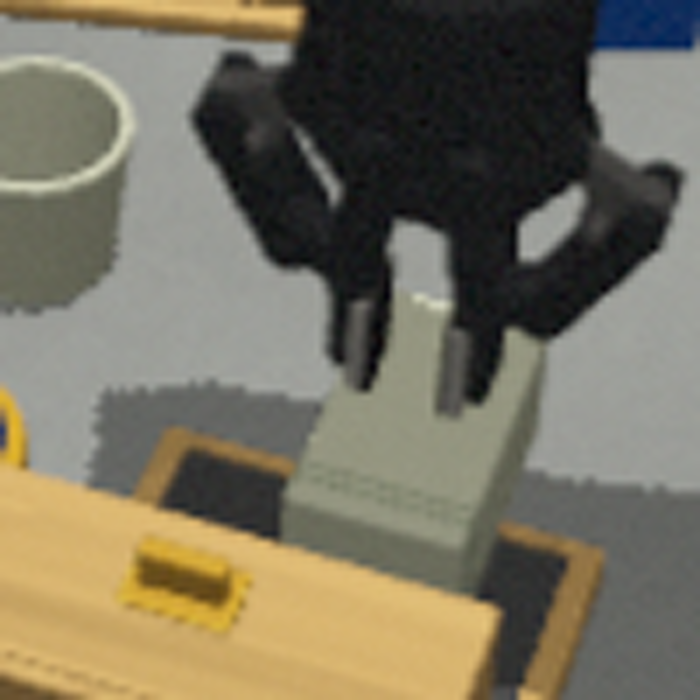

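Block rests flat and stays after release. Now behind the foot.

```bash
python3 -m handwheel '[[0.76,0.0,-0.02,0.01,0],[0.76,-0.002,-0.045,0.01,0],[0.76,-0.004,-0.07,0.01,0],[0.76,-0.006,-0.09,0.01,0],[0.76,-0.006,-0.09,0.01,0]]'
python3 -m handwheel '[[0.76,0,0,-0.02,0],[0.76,0,0,-0.04,0],[0.76,0,0,-0.055,0],[0.76,0,0,-0.063,0],[0.76,0,0,-0.063,0]]'
python3 -m handwheel '[[0.76,0,0.002,0,0],[0.76,0,0.004,0,0],[0.76,0,0.006,0,0],[0.76,0,0.008,0,0]]'
```

```text
time: 17.1
ee_pos: [0.4828, -0.0682, 0.0976]
tcp_rot: [178.4, -1.3, -2.3]
wrist_force: [0.7, -0.6, 0.2]
opening: 0.0205
time: 17.6
ee_pos: [0.4824, -0.0677, 0.0338]
tcp_rot: [178.4, -1.2, -2.3]
wrist_force: [0.5, 0.1, 1.0]
opening: 0.0205
time: 18.0
ee_pos: [0.4826, -0.0595, 0.0343]
tcp_rot: [178.4, -1.2, -2.3]
wrist_force: [0.1, -0.7, -0.4]
opening: 0.0203
```

```bash
python3 -m handwheel '[[0.76,0,0.004,0,0],[0.76,0,0.008,0,0],[0.76,0,0.012,0,0],[0.76,0,0.016,0,0],[0.76,0,0.02,0,0]]'
python3 -m handwheel '[[0.76,0,0.004,0,0],[0.76,0,0.008,0,0],[0.76,0,0.012,0,0],[0.76,0,0.016,0,0],[0.76,0,0.02,0,0]]'
python3 -m handwheel '[[0.76,0,0.004,0,0],[0.76,0,0.008,0,0],[0.76,0,0.012,0,0],[0.76,0,0.014,0,0],[0.76,0,0.016,0,0]]'
python3 - <<'E'
from h import *
s=cam("side"); crop(s,(260,180,400,285),5.5,"s16.png"); o=get_obs(); print(o['wrist_force'],o["time"])
E
```

```text
time: 18.5
ee_pos: [0.4827, -0.0397, 0.0343]
tcp_rot: [178.3, -1.3, -2.3]
wrist_force: [1.2, -4.6, 0.6]
opening: 0.0211
time: 19.0
ee_pos: [0.4827, -0.0194, 0.0343]
tcp_rot: [178.3, -1.3, -2.3]
wrist_force: [0.4, -4.9, 0.6]
opening: 0.0205
time: 19.5
ee_pos: [0.4826, -0.0032, 0.0343]
tcp_rot: [178.3, -1.3, -2.3]
wrist_force: [0.1, -4.4, 0.1]
opening: 0.0205
[ 0.38201776 -2.96797563  0.13057176] 19.55
```

View pics/s16.png

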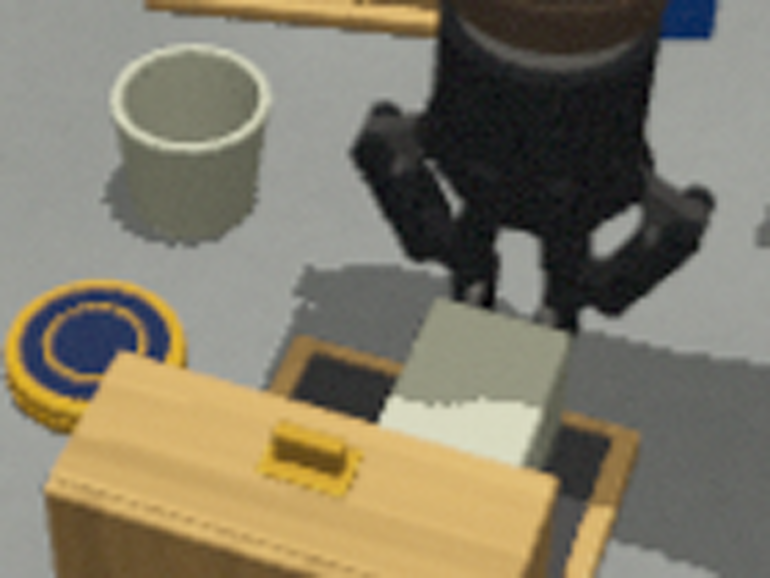

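```bash
python3 -m handwheel '[[0.76,0,0.002,0,0],[0.76,0,0.004,0,0],[0.76,0,0.006,0,0],[0.76,0,0.008,0,0],[0.76,0,0.01,0,0]]'
python3 -m handwheel '[[0.76,0,0.001,0,0],[0.76,0,0.002,0,0]]'
python3 -m handwheel '[[0.76,0,0.001,0,0],[0.76,0,0.002,0,0]]'
```

```text
time: 20.05
ee_pos: [0.4826, 0.0072, 0.0343]
tcp_rot: [178.3, -1.2, -2.3]
wrist_force: [0.1, -5.5, 0.1]
opening: 0.0203
time: 20.25
ee_pos: [0.4826, 0.0093, 0.0343]
tcp_rot: [178.3, -1.2, -2.3]
wrist_force: [-0.1, -5.1, 0.6]
opening: 0.0206
time: 20.45
ee_pos: [0.4826, 0.0113, 0.0343]
tcp_rot: [178.3, -1.2, -2.3]
wrist_force: [0.6, -4.4, 0.5]
opening: 0.0202
```

```bash
python3 -m handwheel '[[0.76,0,0.001,0,0],[0.76,0,0.002,0,0]]'
python3 -m handwheel '[[0.76,0,0.001,0,0],[0.76,0,0.002,0,0]]'
```

```text
time: 20.65
ee_pos: [0.4824, 0.0124, 0.0343]
tcp_rot: [178.2, -1.2, -2.3]
wrist_force: [-2.0, -16.0, 2.6]
opening: 0.0206
time: 20.85
ee_pos: [0.4824, 0.0125, 0.0346]
tcp_rot: [177.9, -1.2, -2.4]
wrist_force: [-1.6, -21.0, 4.5]
opening: 0.0206
```

```bash
python3 -m handwheel '[[0.76,0,-0.003,0,0],[0.76,0,-0.01,0,0],[0.76,0,-0.03,0,0],[0.76,0,-0.03,0.05,0],[0.76,0,-0.03,0.1,0]]'
python3 -m handwheel '[[0.9,0,0,0.05,0],[1,-0.05,0,0.1,0],[1,-0.1,0,0.1,0],[1,-0.15,0,0.1,0]]'
python3 - <<'E'
from h import *
t=cam("top");s=cam("side"); cv2.imwrite("pics/t17.png",t["color"]); crop(t,(145,140,345,320),4,"t17c.png"); crop(s,(230,140,440,350),2.8,"s17.png"); o=get_obs(); print(o['wrist_force'],o["time"],o["ee_pos"],o["opening"])
E
```

```text
time: 21.35
ee_pos: [0.4811, -0.0177, 0.1345]
tcp_rot: [178.0, -1.1, -2.4]
wrist_force: [2.4, 0.4, 0.1]
opening: 0.0203
time: 21.75
ee_pos: [0.3463, -0.0174, 0.2352]
tcp_rot: [178.1, -1.2, -2.4]
wrist_force: [-0.7, 0.4, 1.5]
opening: -0.0
[ 1.44436519 -0.24302615  0.36945416] 21.85 [ 0.34349686 -0.01740103  0.23604807] -0.0001378337602733535
```

View pics/t17c.png

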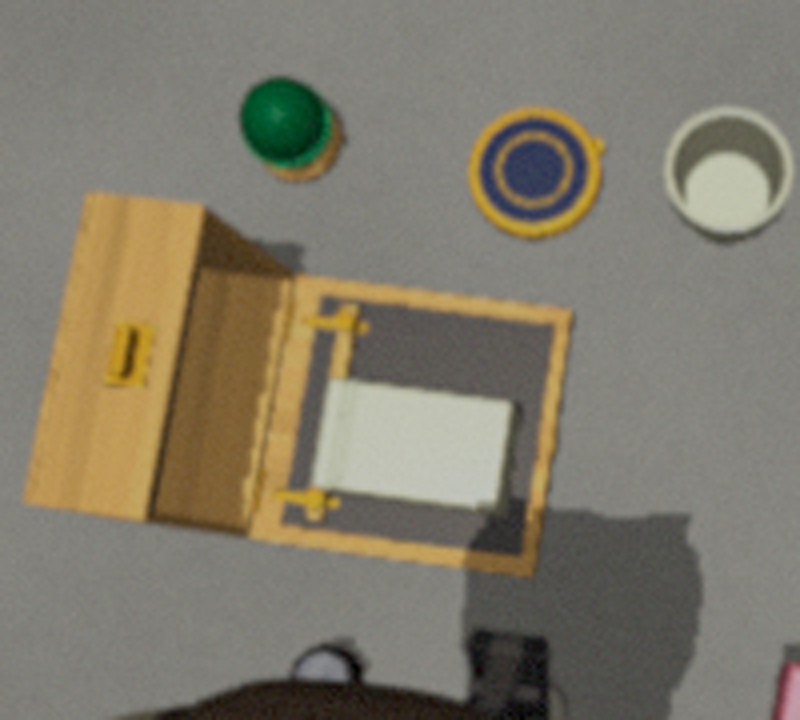

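View pics/s17.png

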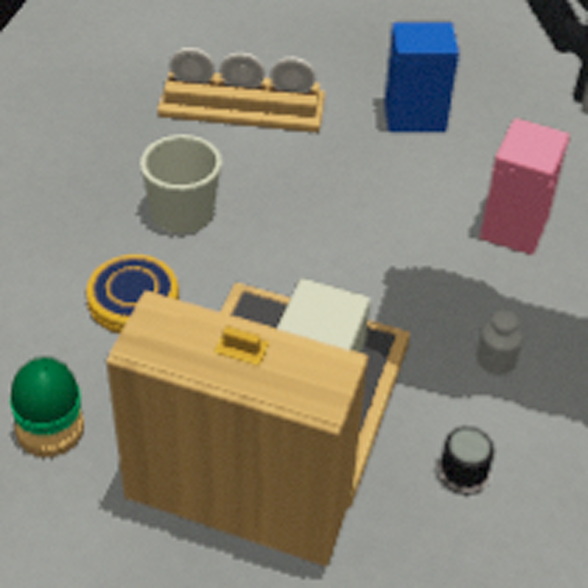

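Run:
```python
from h import *
t=cam("top");s=cam("side")
f=lambda a:np.array(a)/4+[145,140]
P={}
for nm,a,z in [("f1",(513,402),.064),("f2",(497,508),.064),("h1",(332,380),.064),("h2",(313,490),.064),("e1",(572,312),.018),("e2",(534,574),.018),("rail1",(356,310),.03),("rail2",(326,515),.03)]:
    p=plane(t,[f(a)],z)[0]; P[nm]=p; p=p-Eo; print(nm,(np.array([p@U,p@V])*1e3).round(1))
a=lambda d:np.degrees(np.arctan2(d[1],d[0])).round(2)
print(a(P["f1"]-P["f2"]),a(P["h1"]-P["h2"]),a(P["e1"]-P["e2"]),a(P["rail1"]-P["rail2"]), a(P["h1"]-P["f1"]),a(P["h2"]-P["f2"]))
fs=lambda a:np.array(a)/2.8+[230,140]; f3=lambda a:np.array(a)/4+[145,140]
for nm,q,r in [("tab",(131,352),(243,336)),("freeL front",(206,206),(146,293)),("freeR front",(148,520),(367,352)),("freeL back",(90,193),(112,358)),("freeR back",(27,500),(345,430))]:
    p,e=tri(t,f3(q),s,fs(r)); print(nm,p.round(4),e.round(1),(np.array([(p-Eo)@U,(p-Eo)@V])*1e3).round(1))
```

```text
f1 [14.2 12.7]
f2 [ 14.7 -39.3]
h1 [104.6  12.6]
h2 [105.2 -41.9]
e1 [-4.1 68.4]
e2 [ -2.9 -68. ]
rail1 [106.3  53.9]
rail2 [104.6 -52.1]
-2.63 -2.65 -2.59 -1.21 87.98 89.51
tab [0.5046 0.1756 0.1696] 0.6 [169.    2.4]
freeL front [0.5735 0.1551 0.1605] 0.1 [151.   72.1]
freeR front [0.4342 0.1594 0.1637] 0.8 [150.2 -67.4]
freeL back [0.5742 0.2084 0.1615] 1.5 [204.4  70.7]
freeR back [0.4353 0.2144 0.1617] 3.8 [205.3 -68.3]
```

```bash
python3 -m handwheel '[[1,0,0.045,0.005,0],[1,0,0.09,0.005,0],[1,0.03,0.13,0.005,0],[1,0.06,0.17,0.005,0],[1,0.09,0.205,0.005,0]]'
python3 -m handwheel '[[1,0.03,0.03,0,0],[1,0.055,0.06,0,0.3],[1,0.072,0.062,0,0.3],[1,0.072,0.062,0,0.3]]'
```

```text
time: 22.45
ee_pos: [0.4385, 0.1904, 0.2381]
tcp_rot: [178.1, -1.2, -2.3]
wrist_force: [-0.3, -1.3, 1.6]
opening: 0.0
time: 22.85
ee_pos: [0.5125, 0.2538, 0.2348]
tcp_rot: [178.0, -0.9, -2.0]
wrist_force: [-0.5, -0.7, 0.2]
opening: -0.0001
```

```bash
python3 -m handwheel '[[1,-0.003,0,-0.03,0],[1,-0.006,0,-0.06,0],[1,-0.007,0,-0.085,0],[1,-0.007,0,-0.088,0],[1,-0.007,0,-0.088,0]]'
python3 -m handwheel '[[1,0,-0.004,0,0],[1,0,-0.008,0,0],[1,0,-0.012,0,0],[1,0,-0.016,0,0]]'
python3 - <<'E'
from h import *
t=cam("top");s=cam("side"); crop(t,(145,140,345,320),4,"t18.png"); crop(s,(230,140,440,350),2.8,"s18.png"); o=get_obs(); print(o['wrist_force'],o["time"],o["ee_pos"])
E
```

```text
time: 23.35
ee_pos: [0.5051, 0.2535, 0.1465]
tcp_rot: [177.9, -0.9, -2.0]
wrist_force: [0.8, -0.4, -0.0]
opening: 0.0002
time: 23.75
ee_pos: [0.5054, 0.2372, 0.1472]
tcp_rot: [178.0, -0.9, -2.0]
wrist_force: [0.7, -0.0, -1.7]
opening: 0.0002
[-0.12592946  0.50255196 -0.18293599] 23.85 [0.50525571 0.23701766 0.14689581]
```

View pics/s18.png

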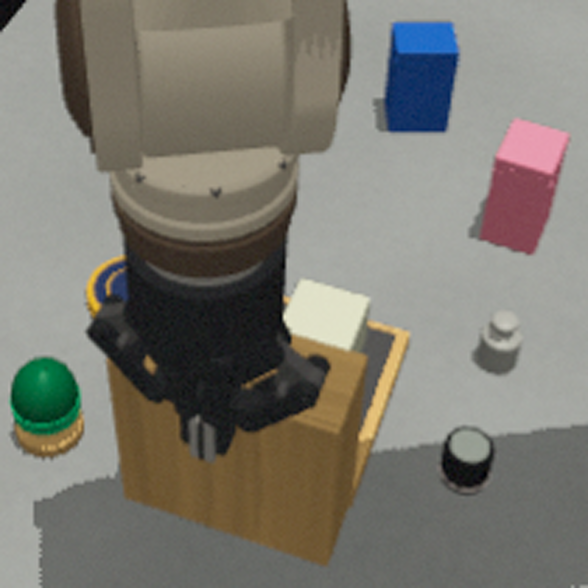

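```bash
python3 -m handwheel '[[1,0,-0.004,0,0],[1,0,-0.007,0,0],[1,0,-0.01,0,0]]'
python3 -m handwheel '[[1,0,-0.002,0.0005,0],[1,0,-0.004,0.001,0],[1,0,-0.006,0.002,0]]'
python3 -m handwheel '[[1,0,-0.003,0.001,0],[1,0,-0.006,0.002,0],[1,0,-0.01,0.0035,0]]'
```

```text
time: 24.15
ee_pos: [0.5053, 0.2267, 0.1469]
tcp_rot: [178.0, -0.9, -2.0]
wrist_force: [-0.1, 0.4, 0.5]
opening: 0.0001
time: 24.45
ee_pos: [0.5051, 0.2209, 0.149]
tcp_rot: [178.0, -0.9, -2.0]
wrist_force: [-2.0, 2.4, -1.0]
opening: -0.0002
time: 24.75
ee_pos: [0.505, 0.2107, 0.1526]
tcp_rot: [178.0, -0.9, -2.0]
wrist_force: [-2.0, 2.7, 0.8]
opening: -0.0002
```

```bash
python3 -m handwheel '[[1,0,-0.006,0.002,0],[1,0,-0.012,0.0035,0],[1,0,-0.018,0.0045,0],[1,0,-0.024,0.0055,0],[1,0,-0.030,0.0062,0]]'
python3 -m handwheel '[[1,0,-0.006,0.0005,0],[1,0,-0.012,0.0005,0],[1,0,-0.018,0.0005,0],[1,0,-0.024,0,0],[1,0,-0.030,-0.0005,0]]'
```

```text
time: 25.25
ee_pos: [0.5051, 0.1801, 0.159]
tcp_rot: [178.0, -0.9, -2.0]
wrist_force: [-2.1, 2.4, 2.3]
opening: -0.0002
time: 25.75
ee_pos: [0.5051, 0.1496, 0.1585]
tcp_rot: [178.0, -0.9, -2.0]
wrist_force: [-0.9, 1.1, 3.0]
opening: 0.0002
```

```bash
python3 -m handwheel '[[1,0,-0.006,-0.001,0],[1,0,-0.012,-0.002,0],[1,0,-0.018,-0.0035,0],[1,0,-0.024,-0.005,0]]'
python3 -m handwheel '[[1,0,-0.006,-0.002,0],[1,0,-0.012,-0.0045,0],[1,0,-0.018,-0.007,0],[1,0,-0.023,-0.0095,0]]'
python3 - <<'E'
from h import *
s=cam("side"); crop(s,(230,140,440,350),2.8,"s19.png"); o=get_obs(); print(o['wrist_force'],o["time"],o["ee_pos"])
E
```

```text
time: 26.15
ee_pos: [0.505, 0.125, 0.1533]
tcp_rot: [178.0, -0.9, -2.0]
wrist_force: [-0.1, 0.4, 1.8]
opening: -0.0002
time: 26.55
ee_pos: [0.505, 0.1014, 0.1435]
tcp_rot: [178.0, -0.9, -2.0]
wrist_force: [-0.4, 1.5, 2.0]
opening: -0.0
[ 0.49707656 -0.35638212  0.84223793] 26.6 [0.50495159 0.10088454 0.14312652]
```

View pics/s19.png

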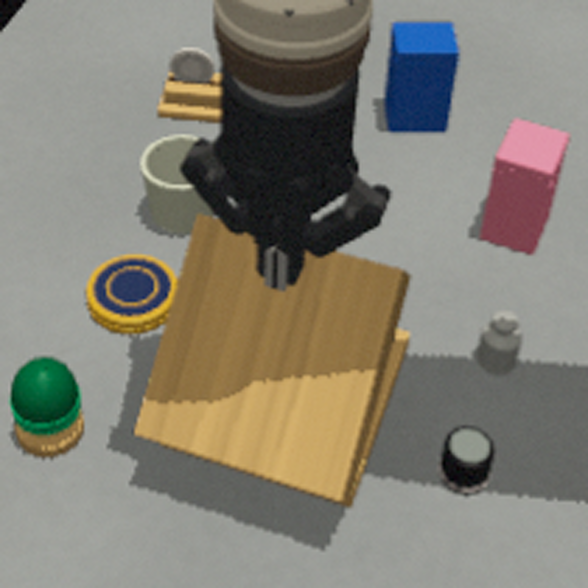

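```bash
python3 -m handwheel '[[1,0,-0.007,-0.0035,0],[1,0,-0.014,-0.0075,0],[1,0,-0.02,-0.0115,0],[1,0,-0.026,-0.0165,0],[1,0,-0.032,-0.022,0]]'
python3 -m handwheel '[[1,0,-0.006,-0.006,0],[1,0,-0.011,-0.0115,0],[1,0,-0.015,-0.017,0],[1,0,-0.019,-0.022,0]]'
```

```text
time: 27.1
ee_pos: [0.505, 0.0683, 0.1207]
tcp_rot: [177.9, -0.9, -2.0]
wrist_force: [-0.2, -0.6, 0.9]
opening: -0.0002
time: 27.5
ee_pos: [0.5049, 0.0489, 0.0981]
tcp_rot: [177.9, -0.9, -2.0]
wrist_force: [-0.0, -0.1, -0.6]
opening: 0.0001
```

```bash
python3 -m handwheel '[[1,0,-0.003,-0.004,0],[1,0,-0.005,-0.008,0],[1,0,-0.007,-0.012,0],[1,0,-0.009,-0.015,0],[1,0,-0.01,-0.018,0]]'
python3 - <<'E'
from h import *
s=cam("side"); crop(s,(230,140,440,350),2.8,"s20.png"); o=get_obs(); print(o['wrist_force'],o["time"],o["ee_pos"])
E
```

```text
time: 28.0
ee_pos: [0.5049, 0.0388, 0.0799]
tcp_rot: [177.9, -0.9, -2.0]
wrist_force: [0.2, 0.2, 0.3]
opening: -0.0001
[-0.43627353  0.45087991 -1.12848699] 28.05 [0.50470882 0.03875719 0.0794272 ]
```

View pics/s20.png

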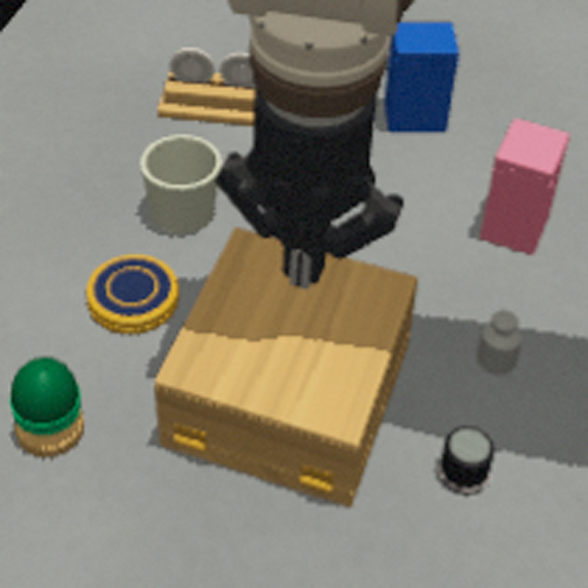

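Nearly shut; press down the last millimetres until felt.

```bash
python3 -m handwheel '[[1,0,-0.001,-0.002,0],[1,0,-0.002,-0.004,0],[1,0,-0.002,-0.005,0]]'
python3 -m handwheel '[[1,0,0,-0.001,0],[1,0,0,-0.002,0]]'
python3 -m handwheel '[[1,0,0,-0.0007,0],[1,0,0,-0.0015,0]]'
```

```text
time: 28.35
ee_pos: [0.5048, 0.0366, 0.0747]
tcp_rot: [177.9, -0.8, -2.0]
wrist_force: [-3.6, -0.7, 8.3]
opening: -0.0
time: 28.55
ee_pos: [0.5049, 0.0366, 0.0745]
tcp_rot: [177.9, -0.9, -2.0]
wrist_force: [-9.3, -0.6, 22.1]
opening: 0.0
time: 28.75
ee_pos: [0.5052, 0.0366, 0.0745]
tcp_rot: [177.9, -1.0, -2.0]
wrist_force: [-7.4, 0.2, 19.0]
opening: -0.0004
```

```bash
python3 -m handwheel '[[1,0,0,0.003,0],[1,0,0,0.02,0],[1,0,0,0.06,0],[1,0,0,0.1,0],[1,0,0,0.14,0]]'
python3 -m handwheel '[[1,-0.04,0,0,0],[1,-0.08,0,0,0],[1,-0.12,0,0,0],[1,-0.16,0,0,0],[1,-0.16,0,0,0]]'
python3 - <<'E'
from h import *
t=cam("top");s=cam("side"); crop(t,(145,60,445,340),2.4,"t21.png"); crop(s,(230,140,440,350),2.8,"s21.png"); o=get_obs(); print(o['wrist_force'],o["time"],o["ee_pos"])
E
```

```text
time: 29.25
ee_pos: [0.5049, 0.0366, 0.2158]
tcp_rot: [177.9, -1.0, -2.0]
wrist_force: [1.4, 0.4, -0.2]
opening: 0.0001
time: 29.75
ee_pos: [0.342, 0.0366, 0.2169]
tcp_rot: [177.9, -1.1, -2.0]
wrist_force: [1.0, 0.1, 0.3]
opening: 0.0001
[ 0.3280124   0.22106336 -0.15843622] 29.85 [0.34493013 0.03671111 0.21633001]
```

View pics/t21.png

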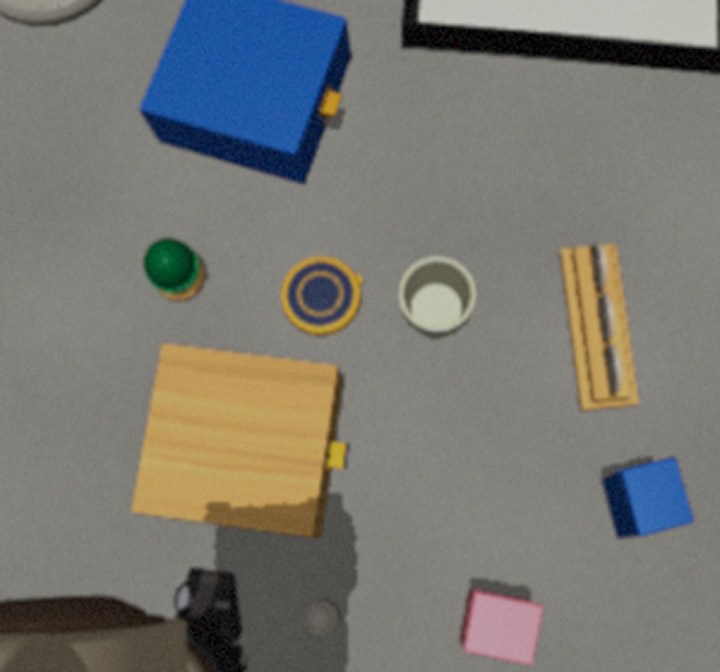

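View pics/s21.png

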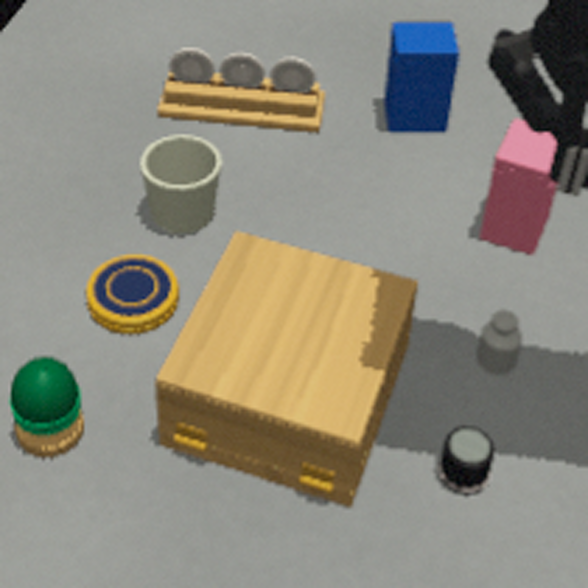

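The case is shut and every bystander stands at the same pixels as at the start. The arm is clear of everything, so I'm handing in.

```bash
python3 -c "
from workcell import job_done; print(job_done())"
```

```text
the job is handed in; nothing more can be done
None
```

The jade block is back in its case with the cover shut, and I handed the job in at about 30 s of the 72 s allowed. No verdict is reported, so what follows is from my own measurements.

**What I did:**
- **Slide and tip:** I slid the block square against the front edge, tipped it over, and dragged it down onto the bed with the fingertips pressing it lightly against the edge.
- **Rail:** I pushed it along the bed until the force rose from 5 N to 21 N at the rail. By then the rail's front face was about 108 mm behind the edge.
- **Cover:** I pushed the cover over from behind and pressed it down until it stopped.

**Last checks:**
- **Block:** before the cover closed, the block lay flat and against the rail. It was about 0.1° from parallel with the front edge and 13 mm off the middle line.
- **Cover:** the fingertips stopped at 74.5 mm on the cover, which is the stated shut height.
- **Other things:** the bystanders looked unmoved in both views, and the arm stood clear of everything.
- **Forces:** the highest wrist force I read while touching the block was about 21 N.

**Less certain:**
- **Turning speed:** between about 41° and 64° of lean the block slid down by itself, with the foot on the cart, in roughly 0.6 s. That averages well under 3.8 rad/s, but I couldn't measure the peak speed.
- **Lean of 40 to 60°:** the block passed through this range during that slide. I inferred that from poses before and after; I did not see it held there.
- **Camera disagreement:** the two cameras placed the case's front edge up to 7 mm apart, so I used the position felt by contact. In the first top view my two points on the rail gave 109 mm. In a later one they gave 108 to 109 mm, but 1.4° off parallel with the front edge, which I put down to pixel reading.

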